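# Line up the fish-food canisters by height

### The job

Line the four red food canisters up along the pine ledge in order of height, one standing centred on each round mark: the shortest on the mark next to the glass cup, the tallest on the mark next to the clear drawer box. Keep the canisters upright all the time, never letting one topple, and leave the cup and the drawer box where they stand.

Things in the scene. Friction and masses are not known exactly. Their poses are not given: they have to be found in the camera images.
- can_white: closed upright red food canister with a white lid and a pale paper band, the shortest of the four: 48 mm tall including the 10 mm lid, 40 mm in diameter (lid 38 mm). Loose, starts standing on the table (height 0). Origin at the centre of its underside, z up its axis.
- can_yellow: closed upright red food canister with a yellow lid and a pale paper band, the second shortest of the four: 66 mm tall including the 10 mm lid, 45 mm in diameter (lid 43 mm). Loose, starts standing on the table (height 0). Origin at the centre of its underside, z up its axis.
- can_blue: closed upright red food canister with a blue lid and a pale paper band, the second tallest of the four: 84 mm tall including the 10 mm lid, 50 mm in diameter (lid 48 mm). Loose, starts standing on the table (height 0). Origin at the centre of its underside, z up its axis.
- can_black: closed upright red food canister with a black lid and a pale paper band, the tallest of the four: 102 mm tall including the 10 mm lid, 55 mm in diameter (lid 53 mm). Loose, starts standing on the table (height 0). Origin at the centre of its underside, z up its axis.
- mark_a: one of four alike painted round marks (cream disc with a dark teal edge, 70 mm in diameter, flat) in a straight, evenly spaced row, 85 mm from centre to centre, on top of the fixed pine ledge (a board 95 by 345 mm and 15 mm thick, lying on the table, the row along its length). The letter says nothing about its place in the row: that changes. Origin at the disc's centre on the ledge's top surface, 15 mm above the table.
- mark_b: one of four alike painted round marks (cream disc with a dark teal edge, 70 mm in diameter, flat) in a straight, evenly spaced row, 85 mm from centre to centre, on top of the fixed pine ledge (a board 95 by 345 mm and 15 mm thick, lying on the table, the row along its length). The letter says nothing about its place in the row: that changes. Origin at the disc's centre on the ledge's top surface, 15 mm above the table.
- mark_c: one of four alike painted round marks (cream disc with a dark teal edge, 70 mm in diameter, flat) in a straight, evenly spaced row, 85 mm from centre to centre, on top of the fixed pine ledge (a board 95 by 345 mm and 15 mm thick, lying on the table, the row along its length). The letter says nothing about its place in the row: that changes. Origin at the disc's centre on the ledge's top surface, 15 mm above the table.
- mark_d: one of four alike painted round marks (cream disc with a dark teal edge, 70 mm in diameter, flat) in a straight, evenly spaced row, 85 mm from centre to centre, on top of the fixed pine ledge (a board 95 by 345 mm and 15 mm thick, lying on the table, the row along its length). The letter says nothing about its place in the row: that changes. Origin at the disc's centre on the ledge's top surface, 15 mm above the table.
- cup: clear glass cup, 68 mm across the rim, 80 mm tall, open at the top, loose on the table off one end of the ledge, in line with the row of marks, 97 mm from the centre of the nearest mark; which end changes. Origin at the centre of its underside.
- drawer_box: small closed box of clear acrylic with a pale orange block seen inside and a steel knob, 94 by 66 mm and 56 mm tall, its 66 mm side along the row, loose on the table off the other end of the ledge, 97 mm from the centre of the nearest mark. Origin at the centre of its underside, knob at -x.

How it is judged:
By the outcome, as a careful person would: the job done as asked, in the order asked, and still so for the second after the job is handed in, with the robot touching nothing.
It also fails if it takes over 120 s, if anything falls off the work surface, if the arm or the gripper's body presses on something with over 40 N, if the wrist force passes 120 N, or if a joint passes its speed limit or range.

### The arm

A 6-joint arm with a two-finger parallel gripper is mounted at the origin on the work surface. World frame = base frame: x ahead of the robot, y to its left, z up, the work surface at z = 0. Lengths are in m, angles in degrees, forces in N, time in s.
With the tool pointing down it reaches from about 0.375 to 0.9 m from the base axis. Payload 3.1 kg.
Tool frame: the origin (TCP) lies between the finger pads; the fingertips stand 22 mm ahead of it and the grasp point (between the pads) lies 3 mm ahead of it; z points along the fingers, y is the line along which they close (so a half turn about z gives the same grasp; the last joint's range is limited). The gripper opens to 87 mm and grips with 3 to 60 N. Pads are 19 mm wide; open, the fingers measure 117 mm over their backs; the gripper's body (75 mm by 190 mm) begins 51 mm behind the grasp point.
Start: joints at [-10.227, 30.224, 82.088, -0, 67.689, -10.227], TCP at [0.625, 0, 0.245] pointing down, gripper open.
Joint ranges: [-176.69, 176.69], [-43.24, 126.21], [12.49, 139.97], [-82, 262], [0, 151.66], [-163.58, 163.58]. Speed limits (degrees/s): [159.86, 159.86, 180, 180, 180, 180].

### API

Orientations are given as a 3x3 rotation matrix whose columns are the frame's x, y, z axes.
In Python, from rig import bot, capture, search_frame, outline_of, spot_point gives the robot as it stands.
- The arm moves only by the tool jog_arm, never from a script. Its argument "rows" is text: rows parted by semicolons, each of 7 numbers parted by spaces: the opening, from 0 (shut) to 1 (fully open), then the shift along the tool's x, y, z as a fraction of full scale, then the turn, a rotation vector about the tool's x, y, z as a fraction of full scale. A call has 1 to 20 rows; each row is the pose to reach, as a shift and turn from the pose commanded when the call began, along the tool's axes at that moment; what a row does not reach only later rows make up. Full scale, the value 1, is 0.5 m for a shift and pi/4 rad for a turn. A row lasts 1/12 s, in which the tool goes at most 41.7 mm and 7.16 degrees, less where a joint would pass 70% of its speed; a pose out of reach is approached as far as the arm can. A call with a number of a shift or a turn outside -1 to 1 is refused whole. A call with a gripper value outside its range is refused whole. The fingers move at their own pace and stop on an object; the grip force is fixed at half the most. Time passes only in rows, so rows that repeat a pose let the fingers close. It gives the time, the measured TCP pose, the force, the opening and the grip force at its end, in the units of the state.
- bot.read_state(): the state, without advancing time (a new reading comes with each control period).
- capture(name): name is "scene" or "side" or "wrist"; returns a dict with "pixels" (420x560x3 uint8, red, green, blue), "fx", "fy", "cx", "cy" (pixels), "distortion" ([k1, k2, p1, p2, k3] as OpenCV has them; the pictures are not rectified), "R" (3x3) and "t" (3): a world point X has camera coordinates R X + t; the wrist camera has in their place "mount" (4x4, takes a point from camera to tool coordinates, whose origin is the TCP and whose axes are the flange's). Camera axes: x right, y down, z forward; pixel columns grow to the right and rows downward; lengths in m; the calibration is good to about 2 mm. A picture is of the moment at which its call begins: read the wrist's pose just before it. There is no depth.
- bot.hand_in(): hands the job in; it is judged then, once.
Trained networks look in a picture, given as the dict that the camera call returned (one of the last four; its "shot" number tells which), for a name from the list of things; names that differ only in an ending like _2 or _b are one class to them, and where a whole thing is asked for, a point or a joint stands for the part that bears it (a point fixed in the world has none). Each returns a list of dicts, best first, with "conf" (0 to 1); they miss things now and then, are a little off and sometimes report something else, mostly with a low value. They report only what shows in the picture. A call takes as long as a camera call.
- search_frame(label, picture): "point" ([x, y, z] in m, in world coordinates, good to about 4 mm: the middle of the surface that is visible of it).
- outline_of(label, picture): "region" (420x560 bool, what is visible of it).
- spot_point(label, picture): "point" ([x, y, z] in m, in world coordinates, good to about 4 mm: a listed point, or the origin of a listed thing).
The state is a dict: "time_s": time; "joint_positions": joint angles; "qvel": joint speeds; "tau": joint torques, N m; "position": TCP position; "tcp_rot": TCP orientation; "force": force on the tool from outside, world axes, zero at the start; "moment": the same for the moment, N m; "opening": opening from 0.0 (shut) to 1.0 (fully open); "grasp_force": force on a finger pad.
Only numpy, scipy, OpenCV 4.12 (cv2) and the standard library are available. Lean on these libraries where they do the work, as an engineer would, in place of code of your own. Each camera call takes 0.05 s, during which the arm holds its last target. There are 200 camera calls.

## Working session

There is one attempt and no reset: what is moved stays moved. The work goes in short steps, Python scripts to look and compute and a tool call to move; the robot and the scene stay as the last step left them, time stands still between calls to the robot, and variables do not carry over. Pictures are saved under pics/ and viewed, at most 14 in all, crops included, and the job is handed in when it is done.

Besides the shell and the picture viewer there is one more tool, called as name(argument=value, ...) on one line, values as JSON. jog_arm: Moves the arm, as the interface text tells. Its arguments: {"type":"object","properties":{"rows":{"type":"string"}},"required":["rows"]}

```bash
mkdir -p pics; python3 - <<'E'
from rig import bot,capture,search_frame,outline_of,spot_point
import cv2,numpy as np
s=bot.read_state();print(s['time_s'],s['position'],np.round(s['tcp_rot'],3).tolist(),s['opening'])
for n in ['scene','side']:
    c=capture(n);cv2.imwrite(f'pics/{n}0.png',c['pixels'][:,:,::-1])
    for l in ['can_white','can_yellow','can_blue','can_black','mark_a','cup','drawer_box']:
        print(n,l,[(np.round(d['point'],3).tolist(),round(d['conf'],2)) for d in spot_point(l,c)[:6]])
E
```

```text
0.0 [6.24324202e-01 1.59729375e-04 2.43574587e-01] [[0.0, 1.0, -0.002], [1.0, -0.0, 0.0], [0.0, -0.002, -1.0]] 1.0047606802799571
scene can_white [([0.443, 0.291, -0.001], 0.64), ([0.64, -0.203, -0.0], 0.39)]
scene can_yellow [([0.644, -0.2, 0.0], 0.65), ([0.487, -0.095, -0.004], 0.6)]
scene can_blue [([0.438, -0.267, 0.002], 0.7)]
scene can_black [([0.47, 0.109, 0.002], 0.7)]
scene mark_a [([0.638, -0.101, 0.013], 0.94), ([0.635, -0.017, 0.014], 0.83), ([0.63, 0.068, 0.017], 0.75), ([0.62, 0.152, 0.017], 0.61)]
scene cup [([0.61, 0.249, 0.003], 0.88), ([0.444, 0.29, -0.005], 0.16)]
scene drawer_box [([0.641, -0.2, -0.002], 0.62), ([0.613, 0.244, -0.0], 0.58)]
side can_white [([0.44, 0.291, 0.001], 0.66)]
side can_yellow []
side can_blue [([0.439, -0.268, 0.002], 0.9)]
side can_black [([0.475, 0.108, 0.002], 0.82), ([0.623, 0.062, 0.016], 0.54), ([0.612, 0.151, 0.015], 0.33)]
side mark_a [([0.625, 0.064, 0.012], 0.85), ([0.634, -0.109, 0.014], 0.83), ([0.646, -0.202, -0.001], 0.7), ([0.631, -0.02, 0.016], 0.63), ([0.619, 0.145, 0.012], 0.58), ([0.482, -0.093, -0.001], 0.48)]
side cup [([0.61, 0.246, -0.002], 0.78)]
side drawer_box [([0.648, -0.2, 0.001], 0.91)]
```

View pics/scene0.png

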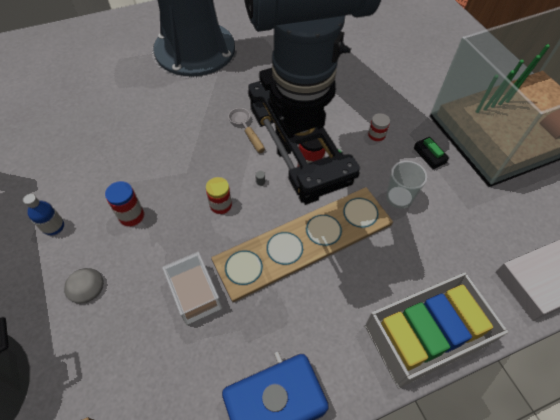

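View pics/side0.png

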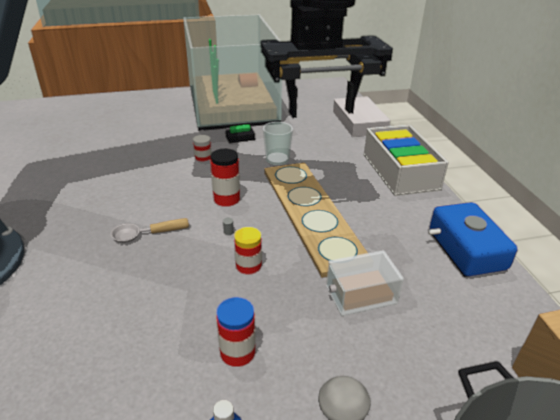

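The scene picture shows the ledge, running from (235,275) to (375,205), with the drawer box at its left end (192,287) and the cup at its right end (405,180). White (379,127), yellow (219,195) and blue (125,203) stand clear, and black (312,148) is partly hidden by the gripper. The side picture agrees. I'll refine the marks from the wrist camera.

```bash
cat > h.py <<'E'
from rig import bot,capture,search_frame,outline_of,spot_point
import cv2,numpy as np
def st():
    s=bot.read_state();print(round(s['time_s'],2),np.round(s['position'],4),round(s['opening'],3),s['grasp_force'],np.round(s['force'],1));return s
def sp(cam,labels,save=None):
    c=capture(cam)
    if save: cv2.imwrite(save,c['pixels'][:,:,::-1])
    for l in labels: print(cam,l,[(np.round(d['point'],4).tolist(),round(d['conf'],2)) for d in spot_point(l,c)[:5]])
    return c
def ray_at(c,s,uv,z):
    "world point at height z on the ray of pixel uv"
    K=np.array([[c['fx'],0,c['cx']],[0,c['fy'],c['cy']],[0,0,1]])
    r=np.append(cv2.undistortPoints(np.array([[uv]],float),K,np.array(c['distortion']))[0,0],1)
    if 'mount' in c:
        M=np.array(c['mount']);R=s['tcp_rot']@M[:3,:3];o=s['position']+s['tcp_rot']@M[:3,3];d=R@r
    else:
        R=np.array(c['R']);o=-R.T@np.array(c['t']);d=R.T@r
    return o+d*(z-o[2])/d[2]
E
python3 - <<'E'
from h import *
s=st()
c=sp('wrist',['mark_a','can_black','can_yellow'],'pics/w0.png')
def marks(c,s):
    for d in outline_of('mark_a',c)[:6]:
        m=d['region'].astype(np.uint8);k=cv2.findContours(m,0,1)[0]
        k=max(k,key=len)
        P=np.array([ray_at(c,s,p[0],.015) for p in k])[:,:2].astype(np.float32)
        (x,y),r=cv2.minEnclosingCircle(P);print(round(x,4),round(y,4),round(r,4),round(d['conf'],2))
marks(c,s)
for n in['scene','side']:print(n);marks(capture(n),None)
E
```

```text
0.8 [6.250e-01 1.000e-04 2.446e-01] 0.998 0.0 [-0.7  0.5 -0.2]
wrist mark_a [([0.641, -0.104, 0.0133], 0.9), ([0.6248, 0.0644, 0.0149], 0.73), ([0.6362, -0.0248, 0.0138], 0.71)]
wrist can_black [([0.4742, 0.1075, -0.0023], 0.87)]
wrist can_yellow [([0.4774, -0.0977, -0.0022], 0.55)]
0.6235 0.0657 0.0351 0.96
0.6305 -0.0187 0.035 0.87
0.6169 0.1502 0.0357 0.86
0.6382 -0.1031 0.0351 0.8
scene
0.6175 0.1513 0.0358 0.98
0.6369 -0.1042 0.0367 0.89
0.6241 0.0652 0.0348 0.82
0.6308 -0.0175 0.0346 0.64
side
0.6154 0.1519 0.0355 0.82
0.6367 -0.1011 0.0359 0.82
0.6243 0.0686 0.0381 0.66
0.6302 -0.0179 0.0355 0.58
0.4778 0.1799 0.1193 0.37
```

View pics/w0.png

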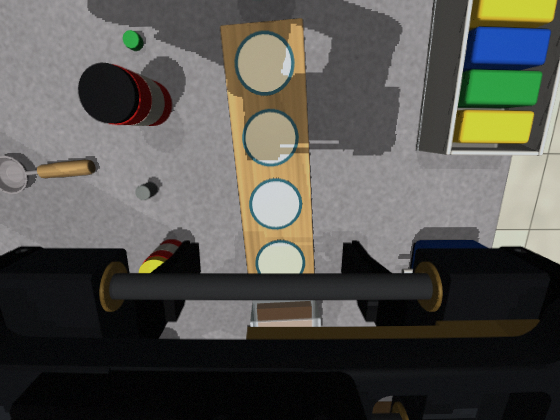

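jog_arm(rows="1 0.216 -0.304 0 0 0 0;1 0.216 -0.304 0 0 0 0;1 0.216 -0.304 0 0 0 0;1 0.216 -0.304 0 0 0 0;1 0.216 -0.304 0 0 0 0;1 0.216 -0.304 0 0 0 0;1 0.216 -0.304 0.1 0 0 0;1 0.216 -0.304 0.2 0 0 0;1 0.216 -0.304 0.3 0 0 0;1 0.216 -0.304 0.354 0 0 0;1 0.216 -0.304 0.354 0 0 0;1 0.216 -0.304 0.354 0 0 0;0 0.216 -0.304 0.354 0 0 0;0 0.216 -0.304 0.354 0 0 0;0 0.216 -0.304 0.354 0 0 0;0 0.216 -0.304 0.354 0 0 0;0 0.216 -0.304 0.354 0 0 0;0 0.216 -0.304 0.354 0 0 0;0 0.216 -0.304 0.354 0 0 0;0 0.216 -0.304 0.354 0 0 0")

```text
time_s: 2.92
position: [0.4735, 0.1081, 0.0685]
tcp_rot: [[-0.0, 1.0, 0.002], [1.0, 0.0, -0.0], [-0.0, 0.002, -1.0]]
force: [-0.6, -0.1, 5.9]
opening: 0.629
grasp_force: 30.0
```

jog_arm(rows="0 0 0 -0.04 0 0 0;0 0 0 -0.1 0 0 0;0 0 0 -0.17 0 0 0;0 0 0 -0.2 0 0 0;0 -0.06 0.045 -0.2 0 0 0;0 -0.12 0.09 -0.2 0 0 0;0 -0.18 0.14 -0.2 0 0 0;0 -0.24 0.185 -0.2 0 0 0;0 -0.3 0.23 -0.2 0 0 0;0 -0.36 0.28 -0.2 0 0 0;0 -0.4 0.31 -0.2 0 0 0;0 -0.422 0.329 -0.2 0 0 0;0 -0.422 0.329 -0.2 0 0 0;0 -0.422 0.329 -0.15 0 0 0;0 -0.422 0.329 -0.1 0 0 0;0 -0.422 0.329 -0.06 0 0 0;0 -0.422 0.329 -0.06 0 0 0")

```text
time_s: 4.33
position: [0.6329, -0.1006, 0.0929]
tcp_rot: [[-0.001, 1.0, -0.011], [1.0, 0.001, 0.004], [0.004, -0.011, -1.0]]
force: [-0.4, -0.0, -1.6]
opening: 0.627
grasp_force: 30.0
```

```bash
python3 - <<'E'
from h import *
s=st()
for n in['scene','side','wrist']: sp(n,['can_black'],'pics/b_%s.png'%n)
E
```

```text
4.33 [ 0.6329 -0.1006  0.0929] 0.627 29.995258077979088 [-0.4 -0.  -1.6]
scene can_black []
side can_black [([0.6377, -0.1026, 0.029], 0.97)]
wrist can_black [([0.6403, -0.1028, 0.031], 0.61)]
```

View pics/b_wrist.png

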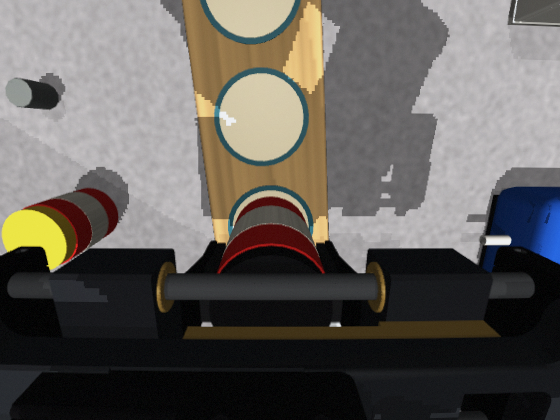

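The wrist picture shows the black can upright in the fingers, over the end mark (271,215). Both cameras put it within about 3 mm of the mark, so I'll lower and release it.

jog_arm(rows="0 0 0 0.015 0 0 0;0 0 0 0.028 0 0 0;0 0 0 0.028 0 0 0;0 0 0 0.028 0 0 0;0 0 0 0.028 0 0 0;1 0 0 0.028 0 0 0;1 0 0 0.028 0 0 0;1 0 0 0.028 0 0 0;1 0 0 0.028 0 0 0;1 0 0 0.028 0 0 0;1 0 0 -0.05 0 0 0;1 0 0 -0.13 0 0 0;1 0 0 -0.21 0 0 0;1 0 0 -0.27 0 0 0;1 0 0 -0.27 0 0 0;1 0 -0.1 -0.27 0 0 0;1 0 -0.2 -0.27 0 0 0;1 0.014 -0.309 -0.27 0 0 0;1 0.014 -0.309 -0.27 0 0 0;1 0.014 -0.309 -0.27 0 0 0")

```text
time_s: 6.3
position: [0.4748, -0.0932, 0.2313]
tcp_rot: [[0.0, 1.0, -0.01], [1.0, -0.0, 0.004], [0.004, -0.01, -1.0]]
force: [-0.1, 0.3, -0.3]
opening: 0.999
grasp_force: 0.0
```

```bash
python3 - <<'E'
from h import *
s=st()
for n in['scene','side','wrist']: sp(n,['can_black','can_yellow'],'pics/c_%s.png'%n)
E
```

```text
6.3 [ 0.4748 -0.0932  0.2313] 0.999 0.0 [-0.1  0.3 -0.3]
scene can_black [([0.6403, -0.1026, 0.0202], 0.9)]
scene can_yellow [([0.486, -0.095, -0.0056], 0.86)]
side can_black [([0.6371, -0.1008, 0.0156], 0.96)]
side can_yellow [([0.4812, -0.0927, 0.0009], 0.86)]
wrist can_black [([0.6368, -0.0997, 0.0129], 0.85)]
wrist can_yellow [([0.4798, -0.0969, -0.0024], 0.69)]
```

View pics/c_side.png

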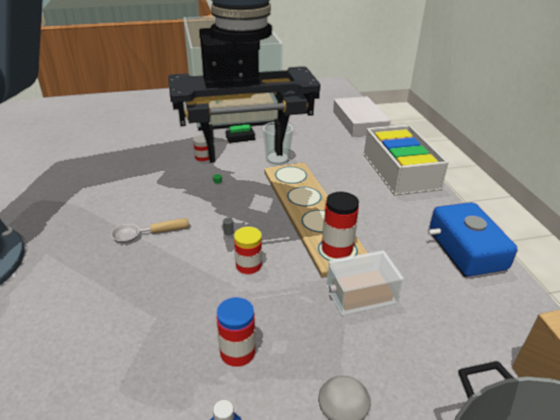

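The side picture shows the black can upright on the mark next to the drawer box (340,230). The yellow can stands free at (248,250).

```bash
python3 - <<'E'
from h import *
s=st();print(np.round(s['tcp_rot'],4).tolist(),s['qvel'])
E
```

```text
6.75 [ 0.4839 -0.0962  0.2324] 1.004 0.0 [-0.5 -0.   0.4]
[[-0.0004, 1.0, 0.0003], [1.0, 0.0004, -0.0001], [-0.0001, 0.0003, -1.0]] [-0.02746468 -0.23675112  0.52518029 -0.03805914  0.05649222 -0.07296924]
```

jog_arm(rows="1 0 0 0.08 0 0 0;1 0 0 0.16 0 0 0;1 0 0 0.24 0 0 0;1 0 0 0.32 0 0 0;1 0 0 0.388 0 0 0;1 0 0 0.388 0 0 0;1 0 0 0.388 0 0 0;1 0 0 0.388 0 0 0;0 0 0 0.388 0 0 0;0 0 0 0.388 0 0 0;0 0 0 0.388 0 0 0;0 0 0 0.388 0 0 0;0 0 0 0.388 0 0 0;0 0 0 0.388 0 0 0;0 0 0 0.388 0 0 0;0 0 0 0.388 0 0 0;0 0 0 0.36 0 0 0;0 0 0 0.29 0 0 0;0 0 0 0.22 0 0 0;0 0 0 0.18 0 0 0")

```text
time_s: 8.42
position: [0.4836, -0.0962, 0.1448]
tcp_rot: [[-0.0, 1.0, 0.002], [1.0, 0.0, -0.001], [-0.001, 0.002, -1.0]]
force: [0.5, -0.2, -0.4]
opening: 0.51
grasp_force: 30.0
```

jog_arm(rows="0 0.05 0.045 0 0 0 0;0 0.1 0.09 0 0 0 0;0 0.15 0.13 0 0 0 0;0 0.2 0.175 0 0 0 0;0 0.25 0.217 0 0 0 0;0 0.29 0.25 0 0 0 0;0 0.324 0.281 0 0 0 0;0 0.324 0.281 0 0 0 0;0 0.324 0.281 0 0 0 0;0 0.324 0.281 0 0 0 0;0 0.324 0.281 0.05 0 0 0;0 0.324 0.281 0.1 0 0 0;0 0.324 0.281 0.14 0 0 0;0 0.324 0.281 0.165 0 0 0;0 0.324 0.281 0.165 0 0 0;0 0.324 0.281 0.176 0 0 0;0 0.324 0.281 0.176 0 0 0;0 0.324 0.281 0.176 0 0 0;0 0.324 0.281 0.176 0 0 0")

```text
time_s: 10.0
position: [0.6243, 0.0659, 0.0557]
tcp_rot: [[0.0, 1.0, 0.002], [1.0, -0.0, -0.0], [-0.0, 0.002, -1.0]]
force: [-0.3, 0.0, 0.1]
opening: 0.514
grasp_force: 30.0
```

```bash
python3 - <<'E'
from h import *
s=st()
for n in['scene','side','wrist']: sp(n,['can_yellow'],'pics/d_%s.png'%n)
E
```

```text
10.0 [0.6243 0.0659 0.0557] 0.514 29.999951161444187 [-0.3  0.   0.1]
scene can_yellow [([0.6385, -0.1033, 0.0134], 0.68), ([0.6265, 0.0612, 0.0115], 0.67)]
side can_yellow [([0.6228, 0.0684, 0.0154], 0.72)]
wrist can_yellow [([0.6196, 0.0662, 0.0165], 0.57)]
```

jog_arm(rows="1 0 0 0 0 0 0;1 0 0 0 0 0 0;1 0 0 0 0 0 0;1 0 0 0 0 0 0;1 0 0 0 0 0 0;1 0 0 -0.08 0 0 0;1 0 0 -0.16 0 0 0;1 0 0 -0.24 0 0 0;1 0 0 -0.3 0 0 0;1 0.09 -0.07 -0.32 0 0 0;1 0.18 -0.14 -0.32 0 0 0;1 0.27 -0.21 -0.32 0 0 0;1 0.36 -0.28 -0.32 0 0 0;1 0.45 -0.364 -0.32 0 0 0;1 0.45 -0.364 -0.32 0 0 0;1 0.45 -0.364 -0.32 0 0 0;1 0.45 -0.364 -0.32 0 0 0;1 0.45 -0.364 -0.32 0 0 0;1 0.45 -0.364 -0.32 0 0 0;1 0.45 -0.364 -0.32 0 0 0")

```text
time_s: 11.97
position: [0.4427, 0.2904, 0.2147]
tcp_rot: [[0.001, 1.0, 0.001], [1.0, -0.001, -0.0], [-0.0, 0.001, -1.0]]
force: [0.3, 0.0, -0.4]
opening: 1.003
grasp_force: 0.0
```

```bash
python3 - <<'E'
from h import *
s=st()
for n in['scene','side','wrist']: sp(n,['can_yellow','can_white'],'pics/e_%s.png'%n)
E
```

```text
11.97 [0.4427 0.2904 0.2147] 1.003 0.0 [ 0.3  0.  -0.4]
scene can_yellow [([0.6254, 0.0656, 0.0123], 0.78)]
scene can_white [([0.4401, 0.2891, 0.0017], 0.85)]
side can_yellow [([0.6242, 0.0683, 0.0164], 0.64), ([0.6447, -0.2003, -0.0016], 0.4)]
side can_white [([0.4411, 0.2896, 0.0018], 0.93), ([0.6373, -0.102, 0.0195], 0.25)]
wrist can_yellow []
wrist can_white [([0.4403, 0.2889, -0.0028], 0.9)]
```

View pics/e_side.png

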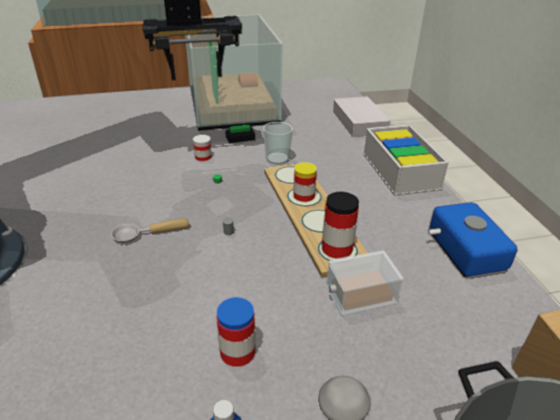

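The side picture shows yellow upright on the second mark (304,185) and black on the last. White is still free at (202,148). Next is white.

jog_arm(rows="1 -0.002 -0.003 0.08 0 0 0;1 -0.002 -0.003 0.16 0 0 0;1 -0.002 -0.003 0.24 0 0 0;1 -0.002 -0.003 0.31 0 0 0;1 -0.002 -0.003 0.36 0 0 0;1 -0.002 -0.003 0.37 0 0 0;1 -0.002 -0.003 0.37 0 0 0;1 -0.002 -0.003 0.37 0 0 0;0 -0.002 -0.003 0.37 0 0 0;0 -0.002 -0.003 0.37 0 0 0;0 -0.002 -0.003 0.37 0 0 0;0 -0.002 -0.003 0.37 0 0 0;0 -0.002 -0.003 0.37 0 0 0;0 -0.002 -0.003 0.37 0 0 0;0 -0.002 -0.003 0.37 0 0 0;0 -0.002 -0.003 0.37 0 0 0;0 -0.002 -0.003 0.34 0 0 0;0 -0.002 -0.003 0.27 0 0 0;0 -0.002 -0.003 0.2 0 0 0;0 -0.002 -0.003 0.13 0 0 0")

```text
time_s: 14.08
position: [0.4393, 0.2897, 0.1502]
tcp_rot: [[0.0, 1.0, -0.002], [1.0, -0.0, -0.001], [-0.001, -0.002, -1.0]]
force: [1.6, 0.8, -0.2]
opening: 0.45
grasp_force: 30.0
```

jog_arm(rows="0 -0.05 0.06 0 0 0 0;0 -0.1 0.12 0 0 0 0;0 -0.15 0.18 0 0 0 0;0 -0.2 0.24 0 0 0 0;0 -0.24 0.3 0 0 0 0;0 -0.278 0.353 0 0 0 0;0 -0.278 0.353 0 0 0 0;0 -0.278 0.353 0 0 0 0;0 -0.278 0.353 0 0 0 0;0 -0.278 0.353 0 0 0 0;0 -0.278 0.353 0.06 0 0 0;0 -0.278 0.353 0.12 0 0 0;0 -0.278 0.353 0.16 0 0 0;0 -0.278 0.353 0.19 0 0 0;0 -0.278 0.353 0.2 0 0 0;0 -0.278 0.353 0.208 0 0 0;0 -0.278 0.353 0.208 0 0 0;0 -0.278 0.353 0.208 0 0 0;0 -0.278 0.353 0.208 0 0 0")

```text
time_s: 15.67
position: [0.6169, 0.1516, 0.0466]
tcp_rot: [[-0.001, 1.0, 0.002], [1.0, 0.001, 0.0], [0.0, 0.002, -1.0]]
force: [-0.8, 0.5, -0.3]
opening: 0.451
grasp_force: 30.0
```

```bash
python3 - <<'E'
from h import *
s=st()
for n in['scene','side','wrist']: sp(n,['can_white','cup'])
E
```

```text
15.67 [0.6169 0.1516 0.0466] 0.451 29.999792966991663 [-0.8  0.5 -0.3]
scene can_white [([0.6175, 0.1524, 0.0137], 0.73)]
scene cup [([0.6096, 0.247, 0.0008], 0.76)]
side can_white [([0.6239, 0.1492, 0.0173], 0.87)]
side cup [([0.6091, 0.2455, -0.0004], 0.63)]
wrist can_white [([0.6172, 0.15, 0.015], 0.61)]
wrist cup [([0.6078, 0.2478, 0.0003], 0.56)]
```

jog_arm(rows="1 0 0 0 0 0 0;1 0 0 0 0 0 0;1 0 0 0 0 0 0;1 0 0 0 0 0 0;1 0 0 0 0 0 0;1 0 0 -0.08 0 0 0;1 0 0 -0.16 0 0 0;1 0 0 -0.24 0 0 0;1 0 0 -0.32 0 0 0;1 0 0 -0.38 0 0 0;1 -0.07 -0.035 -0.38 0 0 0;1 -0.14 -0.07 -0.38 0 0 0;1 -0.21 -0.1 -0.38 0 0 0;1 -0.28 -0.135 -0.38 0 0 0;1 -0.35 -0.17 -0.38 0 0 0;1 -0.42 -0.2 -0.38 0 0 0;1 -0.49 -0.23 -0.38 0 0 0;1 -0.56 -0.26 -0.38 0 0 0;1 -0.63 -0.29 -0.38 0 0 0;1 -0.7 -0.32 -0.38 0 0 0")

```text
time_s: 17.78
position: [0.4554, -0.2004, 0.2357]
tcp_rot: [[-0.0, 1.0, 0.0], [1.0, 0.0, -0.0], [-0.0, 0.0, -1.0]]
force: [0.5, -0.4, -1.2]
opening: 0.999
grasp_force: 0.0
```

jog_arm(rows="1 -0.07 -0.02 0 0 0 0;1 -0.137 -0.037 0 0 0 0;1 -0.137 -0.037 0 0 0 0;1 -0.137 -0.037 0 0 0 0;1 -0.137 -0.037 0 0 0 0;1 -0.137 -0.037 0 0 0 0;1 -0.137 -0.037 0 0 0 0")

```text
time_s: 18.37
position: [0.4382, -0.266, 0.2355]
tcp_rot: [[-0.002, 1.0, -0.0], [1.0, 0.002, 0.001], [0.001, -0.0, -1.0]]
force: [-0.5, 0.3, -0.2]
opening: 1.0
grasp_force: 0.0
```

```bash
python3 - <<'E'
from h import *
s=st()
for n in['scene','side','wrist']: sp(n,['can_white','can_blue'],'pics/f_%s.png'%n)
E
```

```text
18.37 [ 0.4382 -0.266   0.2355] 1.0 0.0 [-0.5  0.3 -0.2]
scene can_white [([0.6173, 0.1506, 0.0135], 0.89)]
scene can_blue [([0.4377, -0.2656, -0.0031], 0.93)]
side can_white [([0.647, -0.2013, 0.0011], 0.39)]
side can_blue [([0.4404, -0.2682, 0.0023], 0.66)]
wrist can_white []
wrist can_blue []
```

View pics/f_scene.png

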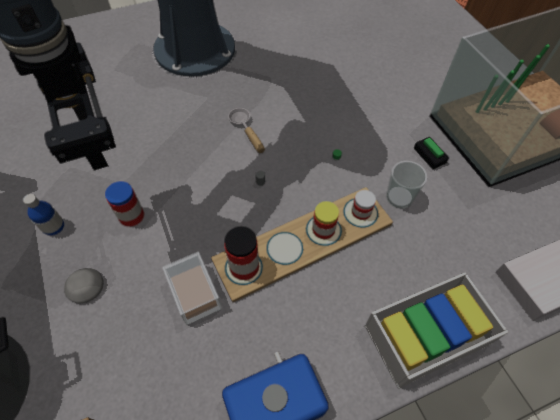

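The scene picture shows white (362,205), yellow (325,222) and black (242,255) standing on their marks, with the mark at (285,247) free. Blue is at (125,205), under the gripper.

jog_arm(rows="1 0 0 0.08 0 0 0;1 0 0 0.16 0 0 0;1 0 0 0.24 0 0 0;1 0 0 0.31 0 0 0;1 0 0 0.36 0 0 0;1 0 0 0.366 0 0 0;1 0 0 0.366 0 0 0;1 0 0 0.366 0 0 0;0 0 0 0.366 0 0 0;0 0 0 0.366 0 0 0;0 0 0 0.366 0 0 0;0 0 0 0.366 0 0 0;0 0 0 0.366 0 0 0;0 0 0 0.366 0 0 0;0 0 0 0.366 0 0 0;0 0 0 0.33 0 0 0;0 0 0 0.26 0 0 0;0 0 0 0.19 0 0 0;0 0 0 0.12 0 0 0;0 0 0 0.06 0 0 0")

```text
time_s: 20.48
position: [0.4378, -0.2673, 0.2074]
tcp_rot: [[0.0, 1.0, 0.0], [1.0, -0.0, -0.0], [-0.0, 0.0, -1.0]]
force: [1.0, -0.5, -1.3]
opening: 0.57
grasp_force: 30.0
```

jog_arm(rows="0 0.06 0.046 0 0 0 0;0 0.12 0.092 0 0 0 0;0 0.18 0.138 0 0 0 0;0 0.24 0.184 0 0 0 0;0 0.3 0.23 0 0 0 0;0 0.36 0.276 0 0 0 0;0 0.42 0.322 0 0 0 0;0 0.46 0.356 0 0 0 0;0 0.498 0.384 0 0 0 0;0 0.498 0.384 0 0 0 0;0 0.498 0.384 0 0 0 0;0 0.498 0.384 0 0 0 0;0 0.498 0.384 0 0 0 0;0 0.498 0.384 0.07 0 0 0;0 0.498 0.384 0.14 0 0 0;0 0.498 0.384 0.2 0 0 0;0 0.498 0.384 0.24 0 0 0;0 0.498 0.384 0.24 0 0 0;0 0.498 0.384 0.24 0 0 0")

```text
time_s: 22.07
position: [0.6288, -0.0194, 0.0847]
tcp_rot: [[0.002, 1.0, -0.003], [1.0, -0.002, 0.001], [0.001, -0.003, -1.0]]
force: [0.4, -0.3, -0.8]
opening: 0.573
grasp_force: 30.0
```

```bash
python3 - <<'E'
from h import *
s=st()
for n in['scene','side','wrist']: sp(n,['can_blue'])
E
```

```text
22.07 [ 0.6288 -0.0194  0.0847] 0.573 29.99993273522705 [ 0.4 -0.3 -0.8]
scene can_blue [([0.6299, -0.0183, 0.0311], 0.73), ([0.6108, 0.2479, 0.0025], 0.58)]
side can_blue [([0.6334, -0.0175, 0.0375], 0.64)]
wrist can_blue [([0.6331, -0.0217, 0.0356], 0.83)]
```

jog_arm(rows="0 0 0 0.02 0 0 0;0 0 0 0.034 0 0 0;0 0 0 0.034 0 0 0;0 0 0 0.034 0 0 0;1 0 0 0.034 0 0 0;1 0 0 0.034 0 0 0;1 0 0 0.034 0 0 0;1 0 0 0.034 0 0 0;1 0 0 0.034 0 0 0;1 0 0 -0.04 0 0 0;1 0 0 -0.12 0 0 0;1 0 0 -0.2 0 0 0;1 0 0 -0.28 0 0 0;1 0 -0.08 -0.3 0 0 0;1 0 -0.16 -0.3 0 0 0;1 0 -0.24 -0.3 0 0 0;1 0 -0.3 -0.3 0 0 0;1 0 -0.3 -0.3 0 0 0;1 0 -0.3 -0.3 0 0 0;1 0 -0.3 -0.3 0 0 0")

```text
time_s: 24.03
position: [0.4812, -0.0188, 0.2362]
tcp_rot: [[0.0, 1.0, 0.003], [1.0, -0.0, -0.001], [-0.001, 0.003, -1.0]]
force: [0.5, 0.1, 0.5]
opening: 1.004
grasp_force: 0.0
```

```bash
python3 - <<'E'
from h import *
s=st()
for n in['scene','side']: sp(n,['can_white','can_yellow','can_blue','can_black','cup','drawer_box'],'pics/g_%s.png'%n)
a=cv2.imread('pics/g_scene.png')[160:320,140:440];b=cv2.imread('pics/g_side.png')[110:320,180:420]
a=cv2.resize(a,(787,420));b=cv2.resize(b,(480,420));cv2.imwrite('pics/g2.png',cv2.resize(np.hstack([a,b]),(800,265)))
E
```

```text
24.03 [ 0.4812 -0.0188  0.2362] 1.004 0.0 [0.5 0.1 0.5]
scene can_white [([0.617, 0.147, 0.0152], 0.62)]
scene can_yellow [([0.6248, 0.063, 0.0114], 0.79)]
scene can_blue [([0.6288, -0.0202, 0.0116], 0.58)]
scene can_black [([0.637, -0.1036, 0.0186], 0.68)]
scene cup [([0.6083, 0.2464, 0.0018], 0.89)]
scene drawer_box [([0.6443, -0.2002, 0.0002], 0.93)]
side can_white [([0.6194, 0.1489, 0.0153], 0.9)]
side can_yellow [([0.6221, 0.0673, 0.0169], 0.87)]
side can_blue [([0.6326, -0.0177, 0.0157], 0.64)]
side can_black [([0.6374, -0.1037, 0.0159], 0.84)]
side cup [([0.6101, 0.2485, -0.0016], 0.98)]
side drawer_box [([0.645, -0.1996, 0.0026], 0.62), ([0.6302, -0.0187, 0.0162], 0.62)]
```

View pics/g2.png

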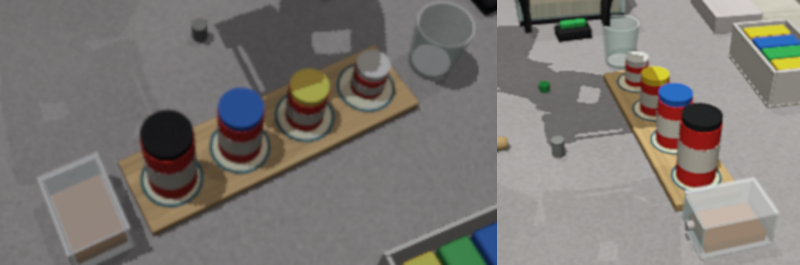

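The crop shows all four cans upright and centred on their marks: white by the cup at (370,75), then yellow, blue, and black by the drawer box at (170,155). The cup and drawer box haven't moved, so I'm handing in.

```bash
python3 -c "
from rig import bot
print(bot.hand_in())"
```

```text
the job is handed in; nothing more can be done
None
```

I handed in the job at about 24 s: all four canisters stand upright, each within about 4 mm of its mark's centre by the cameras, in the order white (by the cup), yellow, blue, black (by the drawer box), and the cup and drawer box have not moved; the judge returned no verdict.

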